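# Dial the code on the remote-control chest and open its drawer

### The arm

A 7-joint arm with a two-finger parallel gripper is mounted at the origin on the work surface. World frame = base frame: x ahead of the robot, y to its left, z up, the work surface at z = 0. Lengths are in m, angles in degrees, forces in N, time in s.
With the tool pointing down it reaches from about 0.425 to 0.875 m from the base axis. Payload 4.7 kg.
Tool frame: the origin (TCP) lies between the finger pads; the fingertips stand 8 mm ahead of it and the grasp point (between the pads) lies 11 mm behind it (env.tip_extent is the distance from the TCP to the fingertips, in m); z points along the fingers, y is the line along which they close (so a half turn about z gives the same grasp; the last joint's range is limited). The gripper opens to 87 mm and grips with 3 to 60 N. Pads are 19 mm wide; open, the fingers measure 117 mm over their backs; the gripper's body (75 mm by 190 mm) begins 51 mm behind the grasp point.
Start: joints at [67.5, 18.392, -4.016, 83.108, 1.295, 78.541, -3.26], TCP at [0.257, -0.597, 0.231] pointing down, gripper open.
Joint ranges: [-163.93, 163.93], [-17.29, 119.83], [-79.2, 71.16], [3.27, 140.29], [-89.18, 269.18], [5.43, 117.66], [-154.24, 154.24]. Speed limits (degrees/s): [147.25, 147.25, 180, 180, 180, 180, 180].

### API

Orientations are given as [roll, pitch, yaw] about the fixed x, y, z axes, in that order (R = Rz(yaw) Ry(pitch) Rx(roll)).
In Python, from cell import sensors, vision, workorder, env gives the robot as it stands.
- The arm moves only by the tool drive_tool, never from a script. Its argument "moves" is a list of rows, each an object of numbers: "x", "y", "z": the shift along the tool's x, y, z in mm; "rx", "ry", "rz": the turn, a rotation vector about the tool's x, y, z in rad; "fingers": the closure, from -1 (fully open) to 1 (shut). In form: [{"x": .., "y": .., "z": .., "rx": .., "ry": .., "rz": .., "fingers": ..}, ...]. A call has 1 to 20 rows; each row is the pose to reach, as a shift and turn from the pose commanded when the call began, along the tool's axes at that moment; what a row does not reach only later rows make up. A row lasts 1/8 s, in which the tool goes at most 62.5 mm and 10.7 degrees, less where a joint would pass 70% of its speed; a pose out of reach is approached as far as the arm can. A call with a gripper value outside its range is refused whole. The fingers move at their own pace and stop on an object; "force" is the grip in N (left out, the last holds). Time passes only in rows, so rows that repeat a pose let the fingers close. It gives the time, the measured TCP pose, the force, the opening and the grip force at its end, in the units of the state.
- sensors.get_obs(): the state, without advancing time (a new reading comes with each control period).
- vision.read_camera(name): name is "scene" or "top" or "wrist"; returns a dict with "image" (384x512x3 uint8, red, green, blue), "fx", "fy", "cx", "cy" (pixels), "R" (3x3) and "t" (3): a world point X has camera coordinates R X + t. Camera axes: x right, y down, z forward; pixel columns grow to the right and rows downward; lengths in m; the calibration is good to about 2 mm. A picture is of the moment at which its call begins. There is no depth.
- workorder.sign_off(): hands the job in; it is judged then, once.
The state is a dict: "time_s": time; "qpos": joint angles; "joint_velocities": joint speeds; "effort": joint torques, N m; "tool_pos": TCP position; "tool_rot": TCP orientation; "force": force on the tool from outside, world axes, zero at the start; "wrist_torque": the same for the moment, N m; "grip_width": finger opening in m; "grasp_force": force on a finger pad.
Only numpy, scipy, OpenCV 4.12 (cv2) and the standard library are available. Lean on these libraries where they do the work, as an engineer would, in place of code of your own. Each camera call takes 0.05 s, during which the arm holds its last target. There are 200 camera calls.

### The job

Roll the three pip-marked rollers on the wooden chest to the code two - five - three, read on their crests from left to right as seen from the robot, while the drawer is still shut. Then pull the drawer open by its pull, at least 5 cm, and let go with the code still showing. Leave the other things on the table where they are.

Things in the scene. Friction and masses are not known exactly. Their poses are not given: they have to be found in the camera images.
- chest: fixed wooden chest 130 mm deep (x), 200 mm wide (y), flat clear top at 91 mm; origin under its centre, z up, drawer front at -x, +y is its left side seen from the robot. Three rollers cross its top in a row 54 mm apart, axles along y at x = 0, 74 mm above the table. Inside, a cam on each roller holds the drawer: with any roller over about 9 degrees off code it stops dead after 3 to 6 mm.
- drawer: loose wooden drawer under the rollers, 0.4 kg, a remote control in it; origin on its underside, axes as the chest's; shut, its origin is at (0, 0, 8) mm in the chest's frame. With the code right it slides out along the chest's -x with under 12 N, to a stop at about 72 mm. Its front panel's outer face is 75.5 mm before the origin, panel top 41 mm above the table.
- pull (a point): top centre of the drawer's dark upright pull: a post 16 mm wide (y), 14 mm thick (x), standing 17.5 mm clear of the drawer's front panel, free from its top (56 mm above the table) down to 28 mm above the table, where a foot joins it to the panel. Moves with the drawer.
- mug: white mug, 82 mm across, 95 mm high, handle at its +y; origin under its centre. Beside the chest; leave it alone.
- book: grey closed book 130 x 190 x 22 mm lying beside the chest, origin under its centre; leave it alone.
- candle: amber candle jar with wooden cap, 70 mm across, 80 mm high, behind the chest; leave it alone.
- spare_remote: black remote control 46 x 170 x 18 mm lying well to the left; leave it alone.
- game_pad: grey game controller about 90 x 150 x 34 mm lying to the right; leave it alone.
- roller_left (a joint): turn of the left roller in rad, about its axle at y = 54 mm in the chest. At 0 its one-pip face is on the crest; growing values roll the top away from the robot (to the chest's +x); face j is on the crest at (j-1)*pi/3 plus whole turns, so face 2 at 1.047. Turns endlessly both ways, light drag (0.06 N m), no clicks, stays where it is left.
- left_code (a point): middle of the face with 2 pips on the rim of the left roller, 38 mm from its axle; it is the crest when the number is dialled (then 112 mm above the table).
- left_crest (a point): fixed point of the chest where the left roller's crest is, 112 mm above the table, straight over its axle. The roller is a light wooden disc 76 mm across and 20 mm wide with flat cheeks, rising 21 mm out of the chest's top. Brass marks beside it show the axle line. Six faces round the rim, parted by dark lines, carry 1 to 6 dark pips like a die, counting up towards the robot's side.
- roller_middle (a joint): turn of the middle roller in rad, about its axle at y = 0 mm in the chest. At 0 its one-pip face is on the crest; growing values roll the top away from the robot (to the chest's +x); face j is on the crest at (j-1)*pi/3 plus whole turns, so face 5 at 4.189. Turns endlessly both ways, light drag (0.06 N m), no clicks, stays where it is left.
- middle_code (a point): middle of the face with 5 pips on the rim of the middle roller, 38 mm from its axle; it is the crest when the number is dialled (then 112 mm above the table).
- middle_crest (a point): fixed point of the chest where the middle roller's crest is, 112 mm above the table, straight over its axle. The roller is a light wooden disc 76 mm across and 20 mm wide with flat cheeks, rising 21 mm out of the chest's top. Brass marks beside it show the axle line. Six faces round the rim, parted by dark lines, carry 1 to 6 dark pips like a die, counting up towards the robot's side.
- roller_right (a joint): turn of the right roller in rad, about its axle at y = -54 mm in the chest. At 0 its one-pip face is on the crest; growing values roll the top away from the robot (to the chest's +x); face j is on the crest at (j-1)*pi/3 plus whole turns, so face 3 at 2.094. Turns endlessly both ways, light drag (0.06 N m), no clicks, stays where it is left.
- right_code (a point): middle of the face with 3 pips on the rim of the right roller, 38 mm from its axle; it is the crest when the number is dialled (then 112 mm above the table).
- right_crest (a point): fixed point of the chest where the right roller's crest is, 112 mm above the table, straight over its axle. The roller is a light wooden disc 76 mm across and 20 mm wide with flat cheeks, rising 21 mm out of the chest's top. Brass marks beside it show the axle line. Six faces round the rim, parted by dark lines, carry 1 to 6 dark pips like a die, counting up towards the robot's side.
Mind the look-alikes: they are no part of the job. Leave any red look-alike of the drawer alone.

How it is judged (in metres and radians):
On the way:
1. all three rollers show the code (two, five, three from left to right) with the drawer still shut (x of left_code in the frame of chest between -0.0065 and 0.0065 m and z of each of left_code, middle_code, right_code in the frame of chest above 0.09 m and x of middle_code in the frame of chest between -0.0065 and 0.0065 m and x of right_code in the frame of chest between -0.0065 and 0.0065 m and x of drawer in the frame of chest above -0.008 m), for 0.2 s.
At the end, for the whole second after the job is handed in: the faces with two, five and three pips (left, middle, right) are on the crests to within 6.5 mm along the rim (about 10 degrees), and the drawer is out by at least 48 mm, still level in its chest (within 0.1 rad) and at rest (x of left_code in the frame of chest between -0.0065 and 0.0065 m and z of each of left_code, middle_code, right_code in the frame of chest above 0.09 m and x of middle_code in the frame of chest between -0.0065 and 0.0065 m and x of right_code in the frame of chest between -0.0065 and 0.0065 m and x of drawer in the frame of chest below -0.048 m and angle between drawer's own z axis and vertical below 0.1 rad and z of drawer in the frame of chest below 0.02 m and linear speed of drawer below 0.02 m/s); the robot touches nothing.
It fails at once if the mug or the book is pushed more than 40 mm or tipped (distance of any of mug, book from where it was at the start of the episode above 0.04 m or angle between any of mug, book's own z axis and vertical above 0.5 rad).
It fails at once if the candle is pushed more than 40 mm or tipped (distance of candle from where it was at the start of the episode above 0.04 m or angle between candle's own z axis and vertical above 0.5 rad).
It fails at once if the spare remote or the game pad is pushed more than 40 mm or tipped (distance of any of spare_remote, game_pad from where it was at the start of the episode above 0.04 m or angle between any of spare_remote, game_pad's own z axis and vertical above 0.5 rad).
It also fails if it takes over 72 s, if anything falls off the work surface, if the arm or the gripper's body presses on something with over 40 N, if the wrist force passes 120 N, or if a joint passes its speed limit or range.

## Working session

There is one attempt and no reset: what is moved stays moved. The work goes in short steps, Python scripts to look and compute and a tool call to move; the robot and the scene stay as the last step left them, time stands still between calls to the robot, and variables do not carry over. Pictures are saved under pics/ and viewed, at most 10 in all, crops included, and the job is handed in when it is done.

Besides the shell and the picture viewer there is one more tool, called after ">>>" by a JSON object that holds its "api" and its "payload", one argument or row to a line. drive_tool: Moves the arm, as the interface text tells. Its arguments: {"type":"object","properties":{"moves":{"type":"array"},"force":{"type":"number"}},"required":["moves"]}

```bash
mkdir -p pics; ls; python3 - <<'E'
from cell import sensors, vision, workorder, env
import cv2,numpy as np,pickle
o=sensors.get_obs();print({k:np.round(v,3) for k,v in o.items()})
d={}
for n in("scene","top"):
    c=vision.read_camera(n);d[n]=c;print(n,c["fx"],c["cx"],c["cy"],np.round(-c["R"].T@c["t"],3))
    cv2.imwrite(f"pics/{n}0.png",cv2.resize(c["image"][:,:,::-1],(800,600),interpolation=cv2.INTER_CUBIC))
pickle.dump(d,open("c0.pkl","wb"))
E
```

```text
pics
{'time_s': np.float64(0.0), 'qpos': array([67.499, 18.438, -4.016, 83.171,  1.294, 78.54 , -3.259]), 'joint_velocities': array([ 0.005,  0.07 ,  0.002, -0.032,  0.103,  0.055, -0.006]), 'effort': array([-0.0000e+00, -4.9130e+01, -4.0400e-01, -3.1253e+01, -6.4000e-02,
        4.4000e-02,  0.0000e+00]), 'tool_pos': array([ 0.257, -0.597,  0.23 ]), 'tool_rot': array([-1.79896e+02,  5.00000e-03,  2.33120e+01]), 'force': array([ 0.397, -0.729,  0.668]), 'wrist_torque': array([ 0.051, -0.004, -0.026]), 'grasp_force': np.float64(0.0), 'grip_width': np.float64(0.087)}
scene 379.80881768762913 257.1420026577766 197.08946810173717 [1.285 0.447 1.146]
top 470.34618168978363 260.8707517275279 200.03248985651643 [ 0.297 -0.012  1.545]
```

View pics/scene0.png

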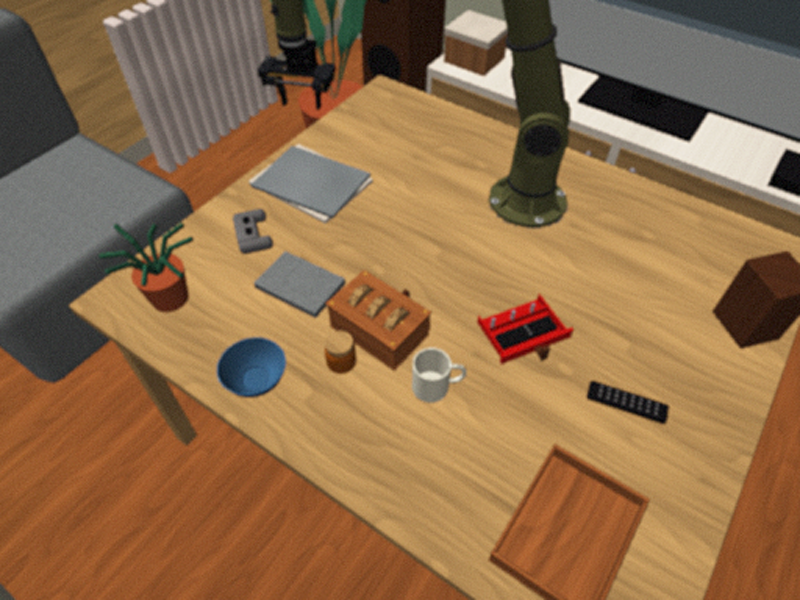

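View pics/top0.png

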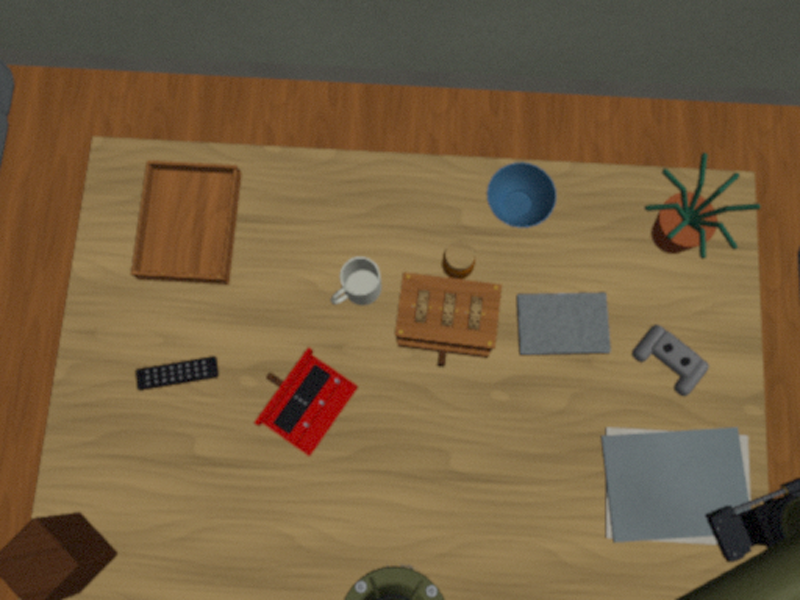

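The wooden chest is at about (448,312) in the top view, or (380,315) in the scene view, with its pull at (441,358). The red drawer at (305,400) is the look-alike, because it isn't wooden and has no rollers. Next I'll enlarge the chest in both views.

```bash
python3 - <<'E'
import cv2,numpy as np,pickle
d=pickle.load(open("c0.pkl","rb"))
a=d["top"]["image"][165:245,245:330,::-1]; b=d["scene"]["image"][165:240,203:283,::-1]
f=cv2.INTER_CUBIC
a=cv2.resize(a,None,fx=7,fy=7,interpolation=f)
cv2.imwrite("pics/ctop.png",a)
E
```

```text
(no output)
```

View pics/ctop.png

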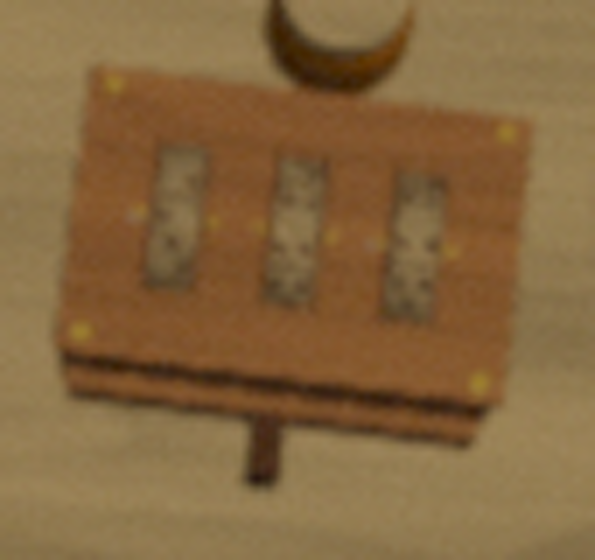

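The crop shows the chest top's corners at (93,68), (532,122), (502,405) and (57,348). The three rollers are at (177,217), (295,230) and (415,245), and the pull top is at (262,485).

```bash
cat > h.py <<'E'
import numpy as np,cv2
from scipy.optimize import least_squares
def ray(c,u,v,z):
    C=-c["R"].T@c["t"]; r=c["R"].T@np.array([(u-c["cx"])/c["fx"],(v-c["cy"])/c["fy"],1])
    return C+r*(z-C[2])/r[2]
def proj(c,X):
    p=c["R"]@np.asarray(X)+c["t"]; return np.array([c["fx"]*p[0]/p[2]+c["cx"],c["fy"]*p[1]/p[2]+c["cy"]])
def W(pose,q):
    x,y,a=pose; R=np.array([[np.cos(a),-np.sin(a)],[np.sin(a),np.cos(a)]])
    return np.array([*(R@np.array(q[:2])+[x,y]),q[2]])
E
python3 - <<'E'
from h import *
import pickle
d=pickle.load(open("c0.pkl","rb"));c=d["top"]
px=np.array([(93,68),(532,122),(502,405),(57,348)])/7+[245,165]
q=[(.065,.1,.091),(.065,-.1,.091),(-.065,-.1,.091),(-.065,.1,.091)]
f=lambda p:np.concatenate([proj(c,W(p,a))-b for a,b in zip(q,px)])
r=least_squares(f,[.6,-.1,0]);print(r.x,np.degrees(r.x[2]),r.fun.round(2))
for b in px: print(ray(c,*b,.091).round(4))
print("pull",ray(c,*(np.array([262,485])/7+[245,165]),.056),W(r.x,(-.1,0,.056)))
E
```

```text
[ 0.61948118 -0.07520079 -0.06901337] -3.9541748571381525 [ 0.27  0.23 -0.24  0.2  -0.13 -0.28  0.11 -0.12]
[0.6919 0.021  0.091 ]
[ 0.6781 -0.1802  0.091 ]
[ 0.5469 -0.1709  0.091 ]
[0.5611 0.0294 0.091 ]
pull [ 0.50962565 -0.06682718  0.056     ] [ 0.51971923 -0.06830493  0.056     ]
```

>>> {"api": "drive_tool", "payload": {
  "moves": [
    {"x":260,"y":-170,"z":-80,"rz":0.24,"fingers":0.08},
    {"x":260,"y":-170,"z":-80,"rz":0.24,"fingers":0.08},
    {"x":260,"y":-170,"z":-80,"rz":0.24,"fingers":0.08},
    {"x":260,"y":-170,"z":-80,"rz":0.24,"fingers":0.08},
    {"x":260,"y":-170,"z":-80,"rz":0.24,"fingers":0.08},
    {"x":520,"y":-343,"z":-90,"rz":0.476,"fingers":0.08},
    {"x":520,"y":-343,"z":-90,"rz":0.476,"fingers":0.08},
    {"x":520,"y":-343,"z":-90,"rz":0.476,"fingers":0.08},
    {"x":520,"y":-343,"z":-90,"rz":0.476,"fingers":0.08},
    {"x":520,"y":-343,"z":-90,"rz":0.476,"fingers":0.08},
    {"x":520,"y":-343,"z":-90,"rz":0.476,"fingers":0.08},
    {"x":520,"y":-343,"z":-90,"rz":0.476,"fingers":0.08},
    {"x":520,"y":-343,"z":-90,"rz":0.476,"fingers":0.08}
  ]
}}

```text
invalid input at $.moves[0]: expected keys x, y, z, rx, ry, rz, fingers
```

```bash
python3 - <<'E'
from cell import sensors, vision, env
from h import *
import pickle
o=sensors.get_obs();print(o["time_s"],np.round(o["tool_pos"],4),np.round(o["tool_rot"],2),o["grip_width"],np.round(o["qpos"],1),env.tip_extent)
c=vision.read_camera("wrist");pickle.dump(c,open("w1.pkl","wb"))
print(np.round(-c["R"].T@c["t"],3),c["R"].round(2),c["fx"])
cv2.imwrite("pics/w1.png",cv2.resize(c["image"][:,:,::-1],(800,600),interpolation=cv2.INTER_CUBIC))
E
```

```text
0.1 [ 0.257  -0.5965  0.2296] [-179.9     0.     23.31] 0.08700627341242007 [67.5 18.4 -4.  83.2  1.3 78.5 -3.3] 0.008
[ 0.327 -0.566  0.384] [[ 0.4  -0.92 -0.  ]
 [-0.88 -0.38  0.28]
 [-0.26 -0.11 -0.96]] 308.36611970473126
```

View pics/w1.png

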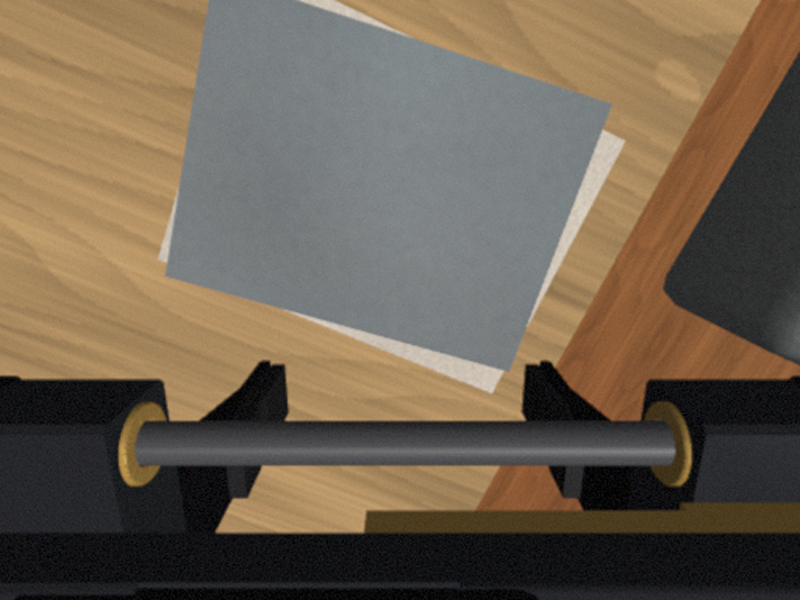

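The move was refused because every key must be given. This wrist picture still shows the start area (grey folder, nothing for the job). The wrist camera looks ahead along tool +x, so I'll view the chest from slightly in front of it.

>>> {"api": "drive_tool", "payload": {
  "moves": [
    {"x":240,"y":-190,"z":-50,"rx":0,"ry":0,"rz":0.24,"fingers":0.08},
    {"x":240,"y":-190,"z":-50,"rx":0,"ry":0,"rz":0.24,"fingers":0.08},
    {"x":240,"y":-190,"z":-50,"rx":0,"ry":0,"rz":0.24,"fingers":0.08},
    {"x":240,"y":-190,"z":-50,"rx":0,"ry":0,"rz":0.24,"fingers":0.08},
    {"x":240,"y":-190,"z":-50,"rx":0,"ry":0,"rz":0.24,"fingers":0.08},
    {"x":450,"y":-374,"z":-20,"rx":0,"ry":0,"rz":0.476,"fingers":0.08},
    {"x":450,"y":-374,"z":-20,"rx":0,"ry":0,"rz":0.476,"fingers":0.08},
    {"x":450,"y":-374,"z":-20,"rx":0,"ry":0,"rz":0.476,"fingers":0.08},
    {"x":450,"y":-374,"z":-20,"rx":0,"ry":0,"rz":0.476,"fingers":0.08},
    {"x":450,"y":-374,"z":-20,"rx":0,"ry":0,"rz":0.476,"fingers":0.08},
    {"x":450,"y":-374,"z":-20,"rx":0,"ry":0,"rz":0.476,"fingers":0.08},
    {"x":450,"y":-374,"z":-20,"rx":0,"ry":0,"rz":0.476,"fingers":0.08}
  ]
}}

```text
time_s: 1.65
tool_pos: [0.5221, -0.0765, 0.2503]
tool_rot: [180.0, 0.0, -4.0]
force: [-1.6, -0.1, -0.0]
grip_width: 0.04
grasp_force: 0.0
```

```bash
cat > look.py <<'E'
import sys,pickle
from cell import sensors, vision
from h import *
n=sys.argv[1]; box=[int(a) for a in sys.argv[2:6]] or [0,512,0,384]
o=sensors.get_obs();print(round(o["time_s"],2),np.round(o["tool_pos"],4),np.round(o["tool_rot"],2),round(o["grip_width"],4))
c=vision.read_camera("wrist");pickle.dump(c,open(n+".pkl","wb"))
im=c["image"][box[2]:box[3],box[0]:box[1],::-1]; s=min(800/im.shape[1],600/im.shape[0]); print("scale",s)
cv2.imwrite(f"pics/{n}.png",cv2.resize(im,None,fx=s,fy=s,interpolation=cv2.INTER_CUBIC))
E
python3 look.py w2
```

```text
1.65 [ 0.5221 -0.0765  0.2503] [ 1.7995e+02  4.0000e-02 -4.0200e+00] 0.04
scale 1.5625
```

View pics/w2.png

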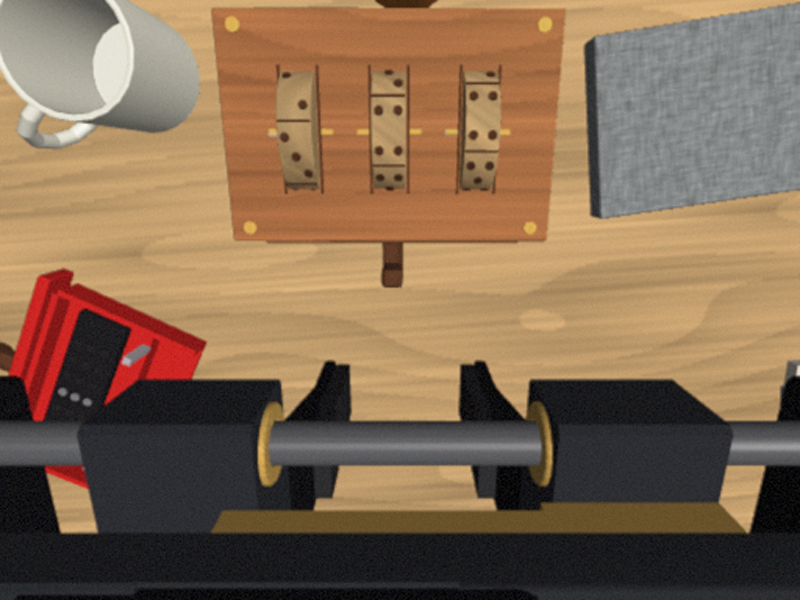

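The wrist view shows the chest with corners (212,8), (566,9), (547,242) and (234,241), brass axle marks on row 131 and the pull at (392,285). I'll enlarge the rollers.

```bash
python3 - <<'E'
from h import *
import pickle
c=pickle.load(open("w2.pkl","rb"))
im=c["image"][30:135,160:340,::-1]
cv2.imwrite("pics/w2c.png",cv2.resize(im,None,fx=4.4,fy=5.6,interpolation=cv2.INTER_CUBIC))
px=np.array([(212,8),(566,9),(547,241),(234,241)])/1.5625
q=[(.065,.1,.091),(.065,-.1,.091),(-.065,-.1,.091),(-.065,.1,.091)]
f=lambda p:np.concatenate([proj(c,W(p,a))-b for a,b in zip(q,px)])
r=least_squares(f,[.6,-.1,0]);print(r.x,np.degrees(r.x[2]),r.fun.round(2))
print(ray(c,392/1.5625,286/1.5625,.056))
E
```

```text
[ 0.62088548 -0.07448871 -0.07182304] -4.115156949424058 [ 1.71  1.47 -1.71  1.27 -1.66 -1.95  1.65 -2.24]
[ 0.51558056 -0.06678551  0.056     ]
```

View pics/w2c.png

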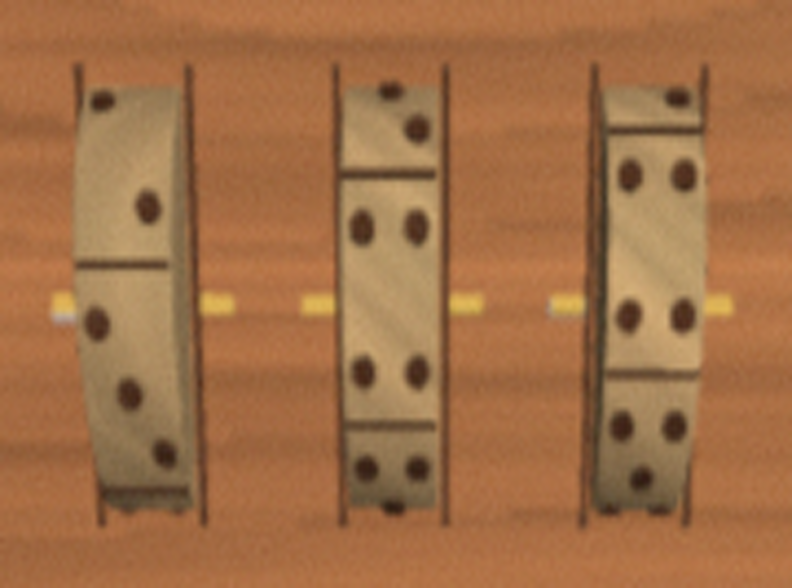

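The left roller shows a 2 on its far side and a 3 on the near side, with the dividing line at (122,264). The middle shows a 4 on top, lines at (387,174) and (391,425). The right shows a 4 on top, lines at (655,130) and (652,375).

```bash
python3 - <<'E'
from h import *
import pickle
c=pickle.load(open("w2.pkl","rb"))
def cp(x,y): return np.array([160+x/4.4,30+y/5.6])
p=[.620,-.0748,np.radians(-4.0)]
mk=[(143,305,.0,.054),(392,303,0,0),(640,305,0,-.054)]
off=np.mean([cp(a,b)-proj(c,W(p,(x,y,.091))) for a,b,x,y in mk],0);print("off",off)
for n,y,L in [("left",.054,[(122,264,2),(145,491,3)]),("mid",0,[(387,174,3),(391,425,4)]),("right",-.054,[(655,130,3),(652,375,4)])]:
    for u,v,j in L:
        g=lambda a:(proj(c,W(p,(.038*np.sin(a[0]),y,.074+.038*np.cos(a[0]))))+off-cp(u,v))[1]
        a=np.degrees(least_squares(g,[0.]).x[0]); print(n,j,"phi",a.round(1),"q",(a+(j-1)*60+30).round(1))
E
```

```text
off [-0.88449922 -0.60664026]
left 2 phi 7.0 q 97.0
left 3 phi -53.8 q 96.2
mid 3 phi 28.9 q 178.9
mid 4 phi -31.4 q 178.6
right 3 phi 42.2 q 192.2
right 4 phi -18.6 q 191.4
```

>>> {"api": "drive_tool", "payload": {
  "force": 12,
  "moves": [
    {"x":123,"y":-62,"z":80,"rx":0,"ry":-0.318,"rz":0,"fingers":0.08},
    {"x":123,"y":-62,"z":80,"rx":0,"ry":-0.318,"rz":0,"fingers":0.08},
    {"x":123,"y":-62,"z":80,"rx":0,"ry":-0.318,"rz":0,"fingers":0.08},
    {"x":123.5,"y":-62.5,"z":97.5,"rx":0,"ry":-0.318,"rz":0,"fingers":0.08},
    {"x":123.5,"y":-62.5,"z":97.5,"rx":0,"ry":-0.318,"rz":0,"fingers":0.08},
    {"x":115.5,"y":-62.5,"z":121,"rx":0,"ry":-0.318,"rz":0,"fingers":0.08},
    {"x":108,"y":-62.5,"z":145,"rx":0,"ry":-0.318,"rz":0,"fingers":0.08},
    {"x":108,"y":-62.5,"z":145,"rx":0,"ry":-0.318,"rz":0,"fingers":0.08},
    {"x":108,"y":-62.5,"z":145,"rx":0,"ry":-0.318,"rz":0,"fingers":0.08}
  ]
}}

```text
time_s: 2.82
tool_pos: [0.6353, -0.0218, 0.1086]
tool_rot: [179.9, 18.0, -4.1]
force: [-0.0, -0.9, 0.6]
grip_width: 0.04
grasp_force: 0.0
```

```bash
cat > st.py <<'E'
from cell import sensors
from h import *
from scipy.spatial.transform import Rotation as R
p=[.620,-.0748,np.radians(-4.0)]
o=sensors.get_obs();t=np.array(o["tool_pos"]);a=p[2]
d=np.array([[np.cos(a),np.sin(a)],[-np.sin(a),np.cos(a)]])@(t[:2]-p[:2])
M=R.from_euler("xyz",o["tool_rot"],degrees=True).as_matrix()
print(round(o["time_s"],2),"chest mm",(d*1000).round(1),round(t[2]*1000,1),"tool z",M[:,2].round(3),"F",np.round(o["force"],1),"w",round(o["grip_width"]*1000,1),"g",round(o["grasp_force"],1),"tau",np.round(o["wrist_torque"],2))
E
python3 st.py
```

```text
2.83 chest mm [11.6 53.9] 108.6 tool z [-0.308  0.021 -0.951] F [-0.  -0.9  0.6] w 40.0 g 0.0 tau [ 0.05 -0.32 -0.01]
```

>>> {"api": "drive_tool", "payload": {
  "moves": [
    {"x":0,"y":0,"z":0,"rx":0,"ry":0,"rz":0,"fingers":0.4},
    {"x":0,"y":0,"z":0,"rx":0,"ry":0,"rz":0,"fingers":1},
    {"x":0,"y":0,"z":0,"rx":0,"ry":0,"rz":0,"fingers":1},
    {"x":0,"y":0,"z":0,"rx":0,"ry":0,"rz":0,"fingers":1},
    {"x":0,"y":0,"z":0,"rx":0,"ry":0,"rz":0,"fingers":1}
  ]
}}

```text
time_s: 3.45
tool_pos: [0.6348, -0.0208, 0.1059]
tool_rot: [180.0, 18.2, -4.0]
force: [0.1, -0.7, 3.7]
grip_width: 0.0195
grasp_force: 12.0
```

```bash
python3 st.py
```

```text
3.45 chest mm [11.  54.9] 105.9 tool z [-0.311  0.021 -0.95 ] F [ 0.1 -0.7  3.7] w 19.5 g 12.0 tau [-0.26 -0.16  0.05]
```

>>> {"api": "drive_tool", "payload": {
  "moves": [
    {"x":-2.6,"y":0,"z":0.1,"rx":0,"ry":0.08,"rz":0,"fingers":1},
    {"x":-5.2,"y":0,"z":0.4,"rx":0,"ry":0.159,"rz":0,"fingers":1},
    {"x":-7.8,"y":0,"z":0.9,"rx":0,"ry":0.239,"rz":0,"fingers":1},
    {"x":-10.3,"y":0,"z":1.7,"rx":0,"ry":0.318,"rz":0,"fingers":1},
    {"x":-12.8,"y":0,"z":2.6,"rx":0,"ry":0.398,"rz":0,"fingers":1},
    {"x":-15.2,"y":0,"z":3.7,"rx":0,"ry":0.478,"rz":0,"fingers":1},
    {"x":-17.4,"y":0,"z":5.0,"rx":0,"ry":0.557,"rz":0,"fingers":1},
    {"x":-19.6,"y":0,"z":6.5,"rx":0,"ry":0.637,"rz":0,"fingers":1},
    {"x":-19.6,"y":0,"z":6.5,"rx":0,"ry":0.637,"rz":0,"fingers":1},
    {"x":-19.6,"y":0,"z":6.5,"rx":0,"ry":0.637,"rz":0,"fingers":1},
    {"x":-19.6,"y":0,"z":6.5,"rx":0,"ry":0.637,"rz":0,"fingers":1},
    {"x":-19.6,"y":0,"z":6.5,"rx":0,"ry":0.637,"rz":0,"fingers":1}
  ]
}}

```text
time_s: 4.95
tool_pos: [0.6123, -0.0193, 0.1039]
tool_rot: [180.0, -18.0, -4.0]
force: [-2.0, -0.1, -7.4]
grip_width: 0.0198
grasp_force: 12.0
```

```bash
python3 st.py
```

```text
4.95 chest mm [-11.5  54.9] 103.9 tool z [ 0.308 -0.022 -0.951] F [-2.  -0.1 -7.4] w 19.8 g 12.0 tau [-0.11  1.41 -0.09]
```

>>> {"api": "drive_tool", "payload": {
  "moves": [
    {"x":0,"y":0,"z":0,"rx":0,"ry":0,"rz":0,"fingers":0.08},
    {"x":0,"y":0,"z":0,"rx":0,"ry":0,"rz":0,"fingers":0.08},
    {"x":0,"y":0,"z":-25,"rx":0,"ry":0,"rz":0,"fingers":0.08},
    {"x":0,"y":0,"z":-50,"rx":0,"ry":0,"rz":0,"fingers":0.08},
    {"x":3.8,"y":27,"z":-50,"rx":0,"ry":-0.051,"rz":0,"fingers":0.08},
    {"x":3.8,"y":53,"z":-50,"rx":0,"ry":-0.051,"rz":0,"fingers":0.08},
    {"x":3.8,"y":53,"z":-50,"rx":0,"ry":-0.051,"rz":0,"fingers":0.08},
    {"x":2.6,"y":53,"z":-25,"rx":0,"ry":-0.051,"rz":0,"fingers":0.08},
    {"x":1.4,"y":53,"z":0,"rx":0,"ry":-0.051,"rz":0,"fingers":0.08},
    {"x":1.4,"y":53,"z":0,"rx":0,"ry":-0.051,"rz":0,"fingers":0.08},
    {"x":1.4,"y":53,"z":0,"rx":0,"ry":-0.051,"rz":0,"fingers":0.4},
    {"x":1.4,"y":53,"z":0,"rx":0,"ry":-0.051,"rz":0,"fingers":1},
    {"x":1.4,"y":53,"z":0,"rx":0,"ry":-0.051,"rz":0,"fingers":1},
    {"x":1.4,"y":53,"z":0,"rx":0,"ry":-0.051,"rz":0,"fingers":1}
  ]
}}

```text
time_s: 6.7
tool_pos: [0.6122, -0.0733, 0.1072]
tool_rot: [179.9, -15.5, -4.0]
force: [-2.9, -2.5, 4.9]
grip_width: 0.02
grasp_force: 12.0
```

```bash
python3 st.py
```

```text
6.7 chest mm [-7.9  0.9] 107.2 tool z [ 0.266 -0.02  -0.964] F [-2.9 -2.5  4.9] w 20.0 g 12.0 tau [-0.55  0.47 -0.19]
```

>>> {"api": "drive_tool", "payload": {
  "moves": [
    {"x":2.2,"y":0,"z":0.1,"rx":0,"ry":-0.067,"rz":0,"fingers":1},
    {"x":4.4,"y":0,"z":0.3,"rx":0,"ry":-0.134,"rz":0,"fingers":1},
    {"x":8.7,"y":0,"z":1.2,"rx":0,"ry":-0.267,"rz":0,"fingers":1},
    {"x":12.9,"y":0,"z":2.6,"rx":0,"ry":-0.401,"rz":0,"fingers":1},
    {"x":16.8,"y":0,"z":4.6,"rx":0,"ry":-0.535,"rz":0,"fingers":1},
    {"x":16.8,"y":0,"z":4.6,"rx":0,"ry":-0.535,"rz":0,"fingers":1},
    {"x":16.8,"y":0,"z":4.6,"rx":0,"ry":-0.535,"rz":0,"fingers":1},
    {"x":16.8,"y":0,"z":4.6,"rx":0,"ry":-0.535,"rz":0,"fingers":0.08},
    {"x":16.8,"y":0,"z":4.6,"rx":0,"ry":-0.535,"rz":0,"fingers":0.08},
    {"x":29.5,"y":0,"z":-17,"rx":0,"ry":-0.535,"rz":0,"fingers":0.08},
    {"x":42.3,"y":0,"z":-38.4,"rx":0,"ry":-0.535,"rz":0,"fingers":0.08},
    {"x":0,"y":0,"z":-50,"rx":0,"ry":0,"rz":0,"fingers":0.08},
    {"x":0,"y":0,"z":-50,"rx":0,"ry":0,"rz":0,"fingers":0.08},
    {"x":0,"y":0,"z":-50,"rx":0,"ry":0,"rz":0,"fingers":0.08},
    {"x":0,"y":0,"z":-50,"rx":0,"ry":0,"rz":0,"fingers":0.08},
    {"x":0,"y":0,"z":-25,"rx":0,"ry":0,"rz":0,"fingers":0.08},
    {"x":0,"y":0,"z":0,"rx":0,"ry":0,"rz":0,"fingers":0.08},
    {"x":0,"y":0,"z":0,"rx":0,"ry":0,"rz":0,"fingers":0.08}
  ]
}}

```text
time_s: 8.95
tool_pos: [0.6119, -0.0714, 0.105]
tool_rot: [-179.9, -15.1, -4.0]
force: [-0.1, 0.7, 0.0]
grip_width: 0.0402
grasp_force: 0.0
```

>>> {"api": "drive_tool", "payload": {
  "moves": [
    {"x":0,"y":0,"z":0,"rx":0,"ry":0,"rz":0,"fingers":0.4},
    {"x":0,"y":0,"z":0,"rx":0,"ry":0,"rz":0,"fingers":1},
    {"x":0,"y":0,"z":0,"rx":0,"ry":0,"rz":0,"fingers":1},
    {"x":0,"y":0,"z":0,"rx":0,"ry":0,"rz":0,"fingers":1},
    {"x":2.2,"y":0,"z":0.1,"rx":0,"ry":-0.067,"rz":0,"fingers":1},
    {"x":4.4,"y":0,"z":0.3,"rx":0,"ry":-0.134,"rz":0,"fingers":1},
    {"x":8.7,"y":0,"z":1.2,"rx":0,"ry":-0.267,"rz":0,"fingers":1},
    {"x":12.9,"y":0,"z":2.6,"rx":0,"ry":-0.401,"rz":0,"fingers":1},
    {"x":16.8,"y":0,"z":4.6,"rx":0,"ry":-0.535,"rz":0,"fingers":1},
    {"x":16.8,"y":0,"z":4.6,"rx":0,"ry":-0.535,"rz":0,"fingers":1},
    {"x":16.8,"y":0,"z":4.6,"rx":0,"ry":-0.535,"rz":0,"fingers":1},
    {"x":16.8,"y":0,"z":4.6,"rx":0,"ry":-0.535,"rz":0,"fingers":0.08},
    {"x":16.8,"y":0,"z":4.6,"rx":0,"ry":-0.535,"rz":0,"fingers":0.08},
    {"x":29.5,"y":0,"z":-17,"rx":0,"ry":-0.535,"rz":0,"fingers":0.08},
    {"x":42.3,"y":0,"z":-38.4,"rx":0,"ry":-0.535,"rz":0,"fingers":0.08},
    {"x":42.3,"y":0,"z":-38.4,"rx":0,"ry":-0.535,"rz":0,"fingers":0.08},
    {"x":42.3,"y":0,"z":-38.4,"rx":0,"ry":-0.535,"rz":0,"fingers":0.08}
  ]
}}

```text
time_s: 11.08
tool_pos: [0.6413, -0.0738, 0.1536]
tool_rot: [-180.0, 15.4, -3.9]
force: [0.1, -0.3, -0.8]
grip_width: 0.0401
grasp_force: 0.0
```

```bash
python3 st.py
```

```text
11.07 chest mm [21.2  2.5] 153.6 tool z [-0.264  0.018 -0.964] F [ 0.1 -0.3 -0.8] w 40.1 g 0.0 tau [-0.01 -0.31  0.01]
```

>>> {"api": "drive_tool", "payload": {
  "moves": [
    {"x":4.4,"y":28,"z":-0.6,"rx":0,"ry":-0.045,"rz":0,"fingers":0.08},
    {"x":4.4,"y":55.6,"z":-0.6,"rx":0,"ry":-0.045,"rz":0,"fingers":0.08},
    {"x":4.4,"y":55.6,"z":-0.6,"rx":0,"ry":-0.045,"rz":0,"fingers":0.08},
    {"x":3.3,"y":55.6,"z":24.4,"rx":0,"ry":-0.045,"rz":0,"fingers":0.08},
    {"x":2.2,"y":55.6,"z":49.4,"rx":0,"ry":-0.045,"rz":0,"fingers":0.08},
    {"x":2.2,"y":55.6,"z":49.4,"rx":0,"ry":-0.045,"rz":0,"fingers":0.08},
    {"x":2.2,"y":55.6,"z":49.4,"rx":0,"ry":-0.045,"rz":0,"fingers":0.4},
    {"x":2.2,"y":55.6,"z":49.4,"rx":0,"ry":-0.045,"rz":0,"fingers":1},
    {"x":2.2,"y":55.6,"z":49.4,"rx":0,"ry":-0.045,"rz":0,"fingers":1},
    {"x":2.2,"y":55.6,"z":49.4,"rx":0,"ry":-0.045,"rz":0,"fingers":1}
  ]
}}

```text
time_s: 12.32
tool_pos: [0.6279, -0.1287, 0.1066]
tool_rot: [-180.0, 17.8, -4.0]
force: [0.6, 0.8, 1.9]
grip_width: 0.02
grasp_force: 12.0
```

```bash
python3 st.py
```

```text
12.32 chest mm [ 11.6 -53.2] 106.6 tool z [-0.305  0.021 -0.952] F [0.6 0.8 1.9] w 20.0 g 12.0 tau [ 0.12 -0.34 -0.03]
```

>>> {"api": "drive_tool", "payload": {
  "moves": [
    {"x":-2.6,"y":0,"z":0.1,"rx":0,"ry":0.078,"rz":0,"fingers":1},
    {"x":-5.2,"y":0,"z":0.4,"rx":0,"ry":0.157,"rz":0,"fingers":1},
    {"x":-10.2,"y":0,"z":1.6,"rx":0,"ry":0.314,"rz":0,"fingers":1},
    {"x":-15.0,"y":0,"z":3.6,"rx":0,"ry":0.47,"rz":0,"fingers":1},
    {"x":-19.4,"y":0,"z":6.3,"rx":0,"ry":0.627,"rz":0,"fingers":1},
    {"x":-19.4,"y":0,"z":6.3,"rx":0,"ry":0.627,"rz":0,"fingers":1},
    {"x":-19.4,"y":0,"z":6.3,"rx":0,"ry":0.627,"rz":0,"fingers":1},
    {"x":-19.4,"y":0,"z":6.3,"rx":0,"ry":0.627,"rz":0,"fingers":0.08},
    {"x":-19.4,"y":0,"z":6.3,"rx":0,"ry":0.627,"rz":0,"fingers":0.08},
    {"x":-34,"y":0,"z":-14,"rx":0,"ry":0.627,"rz":0,"fingers":0.08},
    {"x":-48.7,"y":0,"z":-34.2,"rx":0,"ry":0.627,"rz":0,"fingers":0.08},
    {"x":0,"y":0,"z":-50,"rx":0,"ry":0,"rz":0,"fingers":0.08},
    {"x":0,"y":0,"z":-50,"rx":0,"ry":0,"rz":0,"fingers":0.08},
    {"x":0,"y":0,"z":-50,"rx":0,"ry":0,"rz":0,"fingers":0.08},
    {"x":0,"y":0,"z":-50,"rx":0,"ry":0,"rz":0,"fingers":0.08},
    {"x":0,"y":0,"z":-50,"rx":0,"ry":0,"rz":0,"fingers":0.08},
    {"x":0,"y":0,"z":-25,"rx":0,"ry":0,"rz":0,"fingers":0.08},
    {"x":0,"y":0,"z":0,"rx":0,"ry":0,"rz":0,"fingers":0.08},
    {"x":0,"y":0,"z":0,"rx":0,"ry":0,"rz":0,"fingers":0.08}
  ]
}}

```text
time_s: 14.7
tool_pos: [0.6261, -0.1297, 0.1054]
tool_rot: [179.9, 17.9, -4.0]
force: [0.6, -0.5, 0.6]
grip_width: 0.0397
grasp_force: 0.0
```

>>> {"api": "drive_tool", "payload": {
  "moves": [
    {"x":0,"y":0,"z":0,"rx":0,"ry":0,"rz":0,"fingers":0.4},
    {"x":0,"y":0,"z":0,"rx":0,"ry":0,"rz":0,"fingers":1},
    {"x":0,"y":0,"z":0,"rx":0,"ry":0,"rz":0,"fingers":1},
    {"x":0,"y":0,"z":0,"rx":0,"ry":0,"rz":0,"fingers":1},
    {"x":-2.6,"y":0,"z":0.1,"rx":0,"ry":0.078,"rz":0,"fingers":1},
    {"x":-5.2,"y":0,"z":0.4,"rx":0,"ry":0.157,"rz":0,"fingers":1},
    {"x":-10.2,"y":0,"z":1.6,"rx":0,"ry":0.314,"rz":0,"fingers":1},
    {"x":-15.0,"y":0,"z":3.6,"rx":0,"ry":0.47,"rz":0,"fingers":1},
    {"x":-19.4,"y":0,"z":6.3,"rx":0,"ry":0.627,"rz":0,"fingers":1},
    {"x":-19.4,"y":0,"z":6.3,"rx":0,"ry":0.627,"rz":0,"fingers":1},
    {"x":-19.4,"y":0,"z":6.3,"rx":0,"ry":0.627,"rz":0,"fingers":1},
    {"x":-19.4,"y":0,"z":6.3,"rx":0,"ry":0.627,"rz":0,"fingers":0.08},
    {"x":-19.4,"y":0,"z":6.3,"rx":0,"ry":0.627,"rz":0,"fingers":0.08},
    {"x":-34,"y":0,"z":-14,"rx":0,"ry":0.627,"rz":0,"fingers":0.08},
    {"x":-48.7,"y":0,"z":-34.2,"rx":0,"ry":0.627,"rz":0,"fingers":0.08},
    {"x":-48.7,"y":0,"z":-34.2,"rx":0,"ry":0.627,"rz":0,"fingers":0.08},
    {"x":-48.7,"y":0,"z":-34.2,"rx":0,"ry":0.627,"rz":0,"fingers":0.08}
  ]
}}

```text
time_s: 16.82
tool_pos: [0.5922, -0.1267, 0.1535]
tool_rot: [180.0, -18.1, -4.0]
force: [-0.7, -0.8, -1.0]
grip_width: 0.0395
grasp_force: 0.0
```

```bash
python3 st.py
```

```text
16.82 chest mm [-24.1 -53.7] 153.5 tool z [ 0.31  -0.022 -0.951] F [-0.7 -0.8 -1. ] w 39.5 g 0.0 tau [ 0.11  0.33 -0.05]
```

>>> {"api": "drive_tool", "payload": {
  "moves": [
    {"x":-42,"y":-53.7,"z":-108,"rx":0,"ry":-0.316,"rz":0,"fingers":0.08},
    {"x":-42,"y":-53.7,"z":-108,"rx":0,"ry":-0.316,"rz":0,"fingers":0.08},
    {"x":-42,"y":-53.7,"z":-108,"rx":0,"ry":-0.316,"rz":0,"fingers":0.08},
    {"x":-42,"y":-53.7,"z":-108,"rx":0,"ry":-0.316,"rz":0,"fingers":0.08},
    {"x":-42,"y":-53.7,"z":-108,"rx":0,"ry":-0.316,"rz":0,"fingers":0.08}
  ]
}}

```text
time_s: 17.45
tool_pos: [0.5213, -0.069, 0.2413]
tool_rot: [180.0, 0.2, -4.1]
force: [0.6, -0.1, -0.1]
grip_width: 0.04
grasp_force: 0.0
```

```bash
python3 st.py; python3 look.py w3 165 345 30 150
```

```text
17.45 chest mm [-98.8  -1.1] 241.3 tool z [-0.003  0.    -1.   ] F [ 0.6 -0.1 -0.1] w 40.0 g 0.0 tau [ 0.05 -0.03  0.03]
17.45 [ 0.5213 -0.069   0.2413] [ 1.7999e+02  1.7000e-01 -4.0600e+00] 0.04
scale 4.444444444444445
```

View pics/w3.png

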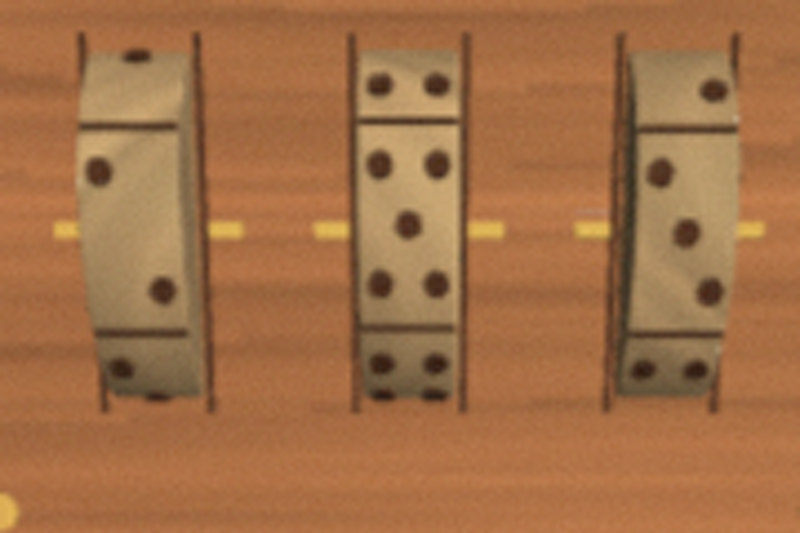

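The crests now read 2 - 5 - 3. The dividing lines are at rows 126/333, 121/327 and 129/334, and the brass marks are on row 230.

```bash
python3 - <<'E'
from h import *
import pickle
c=pickle.load(open("w3.pkl","rb"))
def cp(x,y): return np.array([165+x/4.4444,30+y/4.4444])
p=[.620,-.0742,np.radians(-4.0)]
mk=[(148,230,.0,.054),(408,230,0,0),(670,230,0,-.054)]
off=np.mean([cp(a,b)-proj(c,W(p,(x,y,.091))) for a,b,x,y in mk],0);print("off",off)
for n,y,L in [("left",.054,[(128,126,1),(143,333,2)]),("mid",0,[(408,121,4),(408,327,5)]),("right",-.054,[(687,129,2),(680,334,3)])]:
    for u,v,j in L:
        g=lambda a:(proj(c,W(p,(.038*np.sin(a[0]),y,.074+.038*np.cos(a[0]))))+off-cp(u,v))[1]
        a=np.degrees(least_squares(g,[0.]).x[0]); print(n,j,"phi",a.round(1),"q",(a+(j-1)*60+30).round(1))
E
```

```text
off [-0.10444599 -0.71368032]
left 1 phi 27.8 q 57.8
left 2 phi -32.8 q 57.2
mid 4 phi 29.3 q 239.3
mid 5 phi -30.8 q 239.2
right 2 phi 26.6 q 116.6
right 3 phi -33.3 q 116.7
```

>>> {"api": "drive_tool", "payload": {
  "force": 20,
  "moves": [
    {"x":-2,"y":-2,"z":60,"rx":0,"ry":0,"rz":0,"fingers":0.08},
    {"x":-2,"y":-2,"z":120,"rx":0,"ry":0,"rz":0,"fingers":0.08},
    {"x":-2,"y":-2,"z":150,"rx":0,"ry":0,"rz":0,"fingers":0.08},
    {"x":-2,"y":-2,"z":175,"rx":0,"ry":0,"rz":0,"fingers":0.08},
    {"x":-2,"y":-2,"z":196,"rx":0,"ry":0,"rz":0,"fingers":0.08},
    {"x":-2,"y":-2,"z":196,"rx":0,"ry":0,"rz":0,"fingers":0.08},
    {"x":-2,"y":-2,"z":196,"rx":0,"ry":0,"rz":0,"fingers":0.4},
    {"x":-2,"y":-2,"z":196,"rx":0,"ry":0,"rz":0,"fingers":1},
    {"x":-2,"y":-2,"z":196,"rx":0,"ry":0,"rz":0,"fingers":1},
    {"x":-2,"y":-2,"z":196,"rx":0,"ry":0,"rz":0,"fingers":1},
    {"x":-2,"y":-2,"z":196,"rx":0,"ry":0,"rz":0,"fingers":1}
  ]
}}

```text
time_s: 18.88
tool_pos: [0.5205, -0.0661, 0.0478]
tool_rot: [180.0, 0.0, -4.0]
force: [-0.9, -1.0, 4.5]
grip_width: 0.016
grasp_force: 20.0
```

```bash
python3 st.py
```

```text
18.88 chest mm [-99.9   1.8] 47.8 tool z [-0.    -0.001 -1.   ] F [-0.9 -1.   4.5] w 16.0 g 20.0 tau [-0.25  0.2  -0.05]
```

Width is 16.0 mm, which matches the post. Pulling now.

>>> {"api": "drive_tool", "payload": {
  "moves": [
    {"x":-4,"y":0,"z":0,"rx":0,"ry":0,"rz":0,"fingers":1},
    {"x":-9,"y":0,"z":0,"rx":0,"ry":0,"rz":0,"fingers":1},
    {"x":-14,"y":0,"z":0,"rx":0,"ry":0,"rz":0,"fingers":1},
    {"x":-20,"y":0,"z":0,"rx":0,"ry":0,"rz":0,"fingers":1},
    {"x":-26,"y":0,"z":0,"rx":0,"ry":0,"rz":0,"fingers":1},
    {"x":-32,"y":0,"z":0,"rx":0,"ry":0,"rz":0,"fingers":1},
    {"x":-38,"y":0,"z":0,"rx":0,"ry":0,"rz":0,"fingers":1},
    {"x":-44,"y":0,"z":0,"rx":0,"ry":0,"rz":0,"fingers":1},
    {"x":-50,"y":0,"z":0,"rx":0,"ry":0,"rz":0,"fingers":1},
    {"x":-56,"y":0,"z":0,"rx":0,"ry":0,"rz":0,"fingers":1},
    {"x":-62,"y":0,"z":0,"rx":0,"ry":0,"rz":0,"fingers":1},
    {"x":-63,"y":0,"z":0,"rx":0,"ry":0,"rz":0,"fingers":1},
    {"x":-63,"y":0,"z":0,"rx":0,"ry":0,"rz":0,"fingers":1},
    {"x":-63,"y":0,"z":0,"rx":0,"ry":0,"rz":0,"fingers":1}
  ]
}}

```text
time_s: 20.62
tool_pos: [0.4563, -0.0613, 0.0469]
tool_rot: [180.0, 0.2, -4.0]
force: [-1.1, -0.4, 0.8]
grip_width: 0.016
grasp_force: 20.0
```

```bash
python3 st.py
```

```text
20.62 chest mm [-164.2    2.1] 46.9 tool z [-0.003  0.    -1.   ] F [-1.1 -0.4  0.8] w 16.0 g 20.0 tau [-0.03  0.18  0.02]
```

Out by about 64 mm. Next I'll release, lift straight up and check.

>>> {"api": "drive_tool", "payload": {
  "moves": [
    {"x":0,"y":0,"z":0,"rx":0,"ry":0,"rz":0,"fingers":0.08},
    {"x":0,"y":0,"z":0,"rx":0,"ry":0,"rz":0,"fingers":0.08},
    {"x":0,"y":0,"z":0,"rx":0,"ry":0,"rz":0,"fingers":0.08},
    {"x":0,"y":0,"z":-20,"rx":0,"ry":0,"rz":0,"fingers":0.08},
    {"x":0,"y":0,"z":-60,"rx":0,"ry":0,"rz":0,"fingers":0.08},
    {"x":0,"y":0,"z":-120,"rx":0,"ry":0,"rz":0,"fingers":0.08},
    {"x":0,"y":0,"z":-180,"rx":0,"ry":0,"rz":0,"fingers":0.08},
    {"x":0,"y":0,"z":-200,"rx":0,"ry":0,"rz":0,"fingers":0.08},
    {"x":0,"y":0,"z":-200,"rx":0,"ry":0,"rz":0,"fingers":0.08},
    {"x":0,"y":0,"z":-200,"rx":0,"ry":0,"rz":0,"fingers":0.08}
  ]
}}

```text
time_s: 21.88
tool_pos: [0.4566, -0.0612, 0.2457]
tool_rot: [-180.0, 0.2, -4.0]
force: [-0.5, -0.3, -0.6]
grip_width: 0.0402
grasp_force: 0.0
```

```bash
python3 st.py; python3 look.py w4 100 420 0 240
```

```text
21.88 chest mm [-163.9    2.1] 245.7 tool z [-0.003  0.001 -1.   ] F [-0.5 -0.3 -0.6] w 40.2 g 0.0 tau [ 0.07  0.03 -0.01]
21.88 [ 0.4566 -0.0612  0.2457] [-179.98    0.18   -3.96] 0.0402
scale 2.5
```

View pics/w4.png

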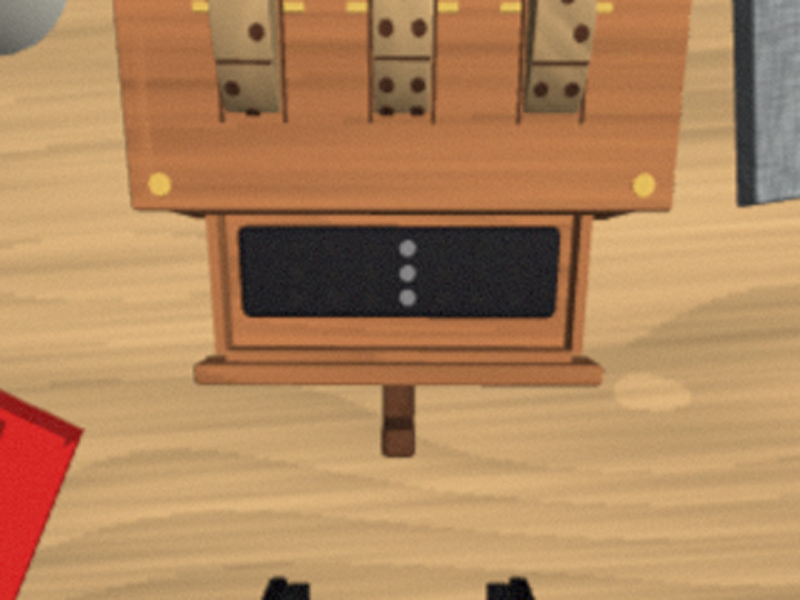

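The drawer is open with the remote in view. The rollers' dividing lines at rows 62, 58 and 63 are unchanged, and the gripper is clear.

```bash
python3 -c "
from cell import workorder
print(workorder.sign_off())"
```

```text
the job is handed in; nothing more can be done
None
```

The rollers show two - five - three (each measured within about 3.5° of true before the pull), the drawer is open by about 64 mm and released, the other things were left alone, and the job is handed in; no verdict was returned.

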